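Open the push-latch lid of a board test box

TASK

Open the test box with the blue lid: press its lid down at the white dot until the push catch lets go, take the finger away so that the spring throws the lid ajar, then push the lid up and right over with the outside of the fingers until it lies back against its stop by itself, and move clear. Only touch and push, never grip the lid between the fingers; leave the orange-lidded box shut, and do not move the loose things on the mat.

Things in the scene. Friction and masses are not known exactly. Their poses are not given: they have to be found in the camera images.
- blue_box: White test box with the blue lid, fixed to the bench, 170 (x) by 146 (y) by 88 mm high; origin at the centre of its underside, on a black plinth 2 to 32 mm above the bench; front towards its -x, hinge along its y at the far (+x) side. Side walls (8 mm thick) 88 mm high, front wall 68 mm: the shut lid lies between the sides, 10 mm open gap under its front edge. Left or right of the orange one, yawed up to 0.3 rad
- blue_lid (a joint): Angle of the blue lid (rad): 0 shut and latched; pressed in it goes negative: catch lets go at about -0.025 (4 mm at the dot, about 8 N), hard stop at -0.046 (7 mm). Released, a spring raises it to 0.60 (ajar), no further; from there it falls back unless pushed (1 to 4 N at the edge) past upright (1.57); at 1.85 it meets its stop and stays by its own weight
- blue_pad (a point): White dot, 22 mm across, on top of the blue lid, 15 mm behind the middle of its front edge: the place to press. Lid top 90 mm above the box's underside when shut. It moves with the lid
- blue_edge (a point): Middle of the lower front edge of the blue lid (underside), moves with the lid; 163 mm from the hinge axis; 78 mm above the box's underside when shut, about 171 mm when ajar. The lid is 126 mm wide, 12 mm thick. Under it, 10 to 35 mm behind the front edge and 27 to 56 mm off the middle towards the box's -y, hang small steel catch parts reaching 25 mm below the underside; the rest of the underside is plain
- blue_hinge (a point): Middle of the hinge axis of the blue lid, 84 mm above the box's underside, fixed; the axis runs along the box's y
- blue_skin: Upper half of the blue lid: blue panel, 158 by 126 by 6 mm; origin on the hinge axis; its -x runs from the hinge to the front edge, its z is the outward normal of the lid's top
- blue_liner: Lower half of the blue lid: black panel under the blue one, 156 by 122 by 6 mm; origin on the hinge axis, axes as blue_skin. Touching blue_skin and blue_liner hard at the same time counts as gripping the lid
- orange_box: Second test box, the same in size and shape, with an orange lid and a working catch of its own; must stay shut. Origin at the centre of its underside
- orange_lid (a joint): Angle of the orange lid (rad), as for the blue one; 0 is shut, to stay within 0.02 of it
- module: Loose black plug-in module standing on the mat, 30 by 50 by 62 mm high, origin at the centre of its underside; leave alone
- eraser: Loose white cleaning block lying on the mat, 75 by 30 by 22 mm high, origin at the centre of its underside; leave alone
- driver: Loose screwdriver lying on the mat, about 200 mm long along its x; leave alone

How it is judged:
On the way, in this order (a step that is already met when the one before it is completed fails the run):
1. the blue lid is pressed in by a finger (value of joint blue_lid below -0.018 rad and contact force between the fingers and blue_skin above 1 N), for 0.02 s.
2. let go, the blue lid stands ajar on its spring, untouched by the fingers (value of joint blue_lid between 0.5 and 0.75 rad and contact force between the fingers and blue_skin below 0.3 N and contact force between the fingers and blue_liner below 0.3 N), for 0.2 s.
3. the blue lid is pushed over past upright (value of joint blue_lid above 1.58 rad), for 0.1 s.
At the end, for the whole second after the job is handed in: the blue lid rests open beyond 1.7 rad, still; the orange lid is shut (within 0.02 to 0.03 rad); module, cleaning block and screwdriver are within 30 mm of where they stood (value of joint blue_lid above 1.7 rad and velocity of joint blue_lid between -0.1 and 0.1 rad/s and value of joint orange_lid between -0.02 and 0.03 rad and distance of each of module, eraser, driver from where it was at the start of the episode below 0.03 m); the robot touches nothing.
It fails at once if the lid is gripped: fingers press on its top and its underside at once (contact force between the fingers and blue_skin above 2 N and contact force between the fingers and blue_liner above 2 N).
It fails at once if the orange lid is pressed in or opened (value of joint orange_lid above 0.06 rad or value of joint orange_lid below -0.02 rad).
It fails at once if a loose bystander is lifted or pushed away (distance of any of module, eraser, driver from where it was at the start of the episode above 0.03 m).
It also fails if it takes over 48 s, if anything falls off the work surface, if the arm or the gripper's body presses on something with over 40 N, if the wrist force passes 120 N, or if a joint passes its speed limit or range.

ROBOT

A 6-joint arm with a two-finger parallel gripper is mounted at the origin on the work surface. World frame = base frame: x ahead of the robot, y to its left, z up, the work surface at z = 0. Lengths are in m, angles in rad, forces in N, time in s.
With the tool pointing down it reaches from about 0.4 to 0.825 m from the base axis. Payload 7 kg.
Tool frame: the origin (TCP) lies midway between the tips of the shut fingers; the grasp point (between the pads) lies 19 mm behind it; z points along the fingers, y is the direction in which the jaws open and shut (so a half turn about z gives the same grasp; the last joint's range is limited). The gripper opens to 88 mm and grips with 3 to 60 N. Pads are 19 mm wide; open, the fingers measure 130 mm over their backs; the gripper's body (78 mm by 193 mm) begins 47 mm behind the grasp point.
Start: joints at [1.443, 0.359, 0.012, 0, -1.224, -0.288], TCP at [0.273, 0.617, 0.227] pointing down, gripper open.
Joint ranges: [-3.07, 3.07], [-1.43, 2.12], [-1.02, 1.25], [-3.03, 1.67], [-3.05, -0], [-3.03, 3.03]. Speed limits (rad/s): [2.39, 2.39, 3.01, 3.14, 3.14, 3.14].

INTERFACE

Orientations are given as [roll, pitch, yaw] about the fixed x, y, z axes, in that order (R = Rz(yaw) Ry(pitch) Rx(roll)).
In Python, from station import get_state, grab_frame, camera_info, job_done gives the robot as it stands. The module is installed in compiled form; this text tells all that it offers.
- The arm moves only by the shell command python3 -m inch 'ROWS' [FORCE]. ROWS is JSON, a list that holds one entry, the list of rows, each a list of 7 numbers: the shift along the tool's x, y, z normalised to -1 to 1, where 1 is 50 cm, then the turn, a rotation vector about the tool's x, y, z normalised to -1 to 1, where 1 is 180 degrees, then the closure, from 0 (fully open) to 1 (shut). A call has 1 to 20 rows; each row shifts and turns the commanded pose from where the row before left it, along the tool's axes as they then stand; what a row does not reach is not made up. A row lasts 1/10 s, in which the tool goes at most 50 mm and 8.59 degrees, less where a joint would pass 70% of its speed; a pose out of reach is approached as far as the arm can. A call with a number of a shift or a turn outside -1 to 1 is refused whole. A call with a gripper value outside its range is refused whole. The fingers move at their own pace and stop on an object; FORCE is the grip in N (left out, the last holds). Time passes only in rows, so rows that do not move let the fingers close. It gives the time, the measured TCP pose, the force and the opening at its end, in the units of the state.
- get_state(): the state, without advancing time (a new reading comes with each control period).
- grab_frame(name): name is "scene" or "top" or "wrist"; returns the picture (480x640x3 uint8, blue, green, red); there is no depth.
- camera_info(name): a dict with "vertical_fov" (degrees; the focal length in pixels is half the picture's height over the tangent of half this angle, whatever the lens; pixels are square), "cx", "cy" (the principal point, pixels), "R" (3x3) and "t" (3): a world point X has camera coordinates R X + t. Camera axes: x right, y down, z forward; pixel columns grow to the right and rows downward; lengths in m; the calibration is good to about 2 mm. A picture is of the moment at which its call begins: read the wrist's pose just before it. camera_info takes no time and is no camera call; for the wrist camera it gives the pose at the moment of the call.
- job_done(): hands the job in, once; it reports no verdict.
The state is a dict: "t": time; "q": joint angles; "qd": joint speeds; "joint_efforts": joint torques, N m; "eef_pos": TCP position; "ee_rot": TCP orientation; "force": force on the tool from outside, world axes, zero at the start; "moment": the same for the moment, N m; "width": finger opening in m.
Only numpy, scipy, OpenCV 4.12 (cv2) and the standard library are available. Lean on these libraries where they do the work, as an engineer would, in place of code of your own. Each camera call takes 0.05 s, during which the arm holds its last target.

## Working session

There is one attempt and no reset: what is moved stays moved. The work goes in short steps, Python scripts to look and compute and a shell command to move; the robot and the scene stay as the last step left them, time stands still between calls to the robot, and variables do not carry over. Pictures are saved under pics/ and viewed, and the job is handed in when it is done.

```bash
mkdir -p pics
python3 - <<'E'
from station import *
import cv2
s=get_state();print({k:(v if not hasattr(v,'__len__') else [round(float(x),4) for x in v]) for k,v in s.items()})
for n in("scene","top","wrist"):
    print(n,camera_info(n)); cv2.imwrite(f"pics/{n}0.png",grab_frame(n))
E
```

```text
{'t': 0.0, 'q': [1.4431, 0.3594, 0.0111, -0.0004, -1.2241, -0.2881], 'qd': [-0.0017, 0.0019, -0.0014, -0.0011, 0.0005, 0.0003], 'joint_efforts': [-0.0001, -58.2711, 29.3072, 6.9974, 0.007, -0.0002], 'eef_pos': [0.2725, 0.617, 0.2256], 'ee_rot': [3.1399, -0.0001, -0.4159], 'force': [-0.5382, 0.2496, 0.1384], 'moment': [0.0156, 0.0173, 0.0121], 'width': 0.08747603845123814}
scene {'vertical_fov': 48.95923381705464, 'cx': 312.58529094460647, 'cy': 241.5067775655813, 'R': array([[-1.10192535e-01,  9.93909949e-01,  7.85948966e-04],
       [ 8.66953034e-01,  9.65037609e-02, -4.88957526e-01],
       [-4.86055596e-01, -5.31980884e-02, -8.72307240e-01]]), 't': array([ 0.0431387 , -0.43567284,  1.39085551])}
top {'vertical_fov': 44.495729345164115, 'cx': 317.8410474120817, 'cy': 238.41578124846487, 'R': array([[-0.00684165, -0.99997178, -0.00310374],
       [-0.98912131,  0.00722345, -0.14692466],
       [ 0.14694294,  0.00206477, -0.98914282]]), 't': array([-1.57340965e-04,  5.58779226e-01,  1.35478690e+00])}
wrist {'vertical_fov': 69.6394635016166, 'cx': 320.33492285823525, 'cy': 237.2621354405293, 'R': array([[-0.40445669, -0.91455646,  0.001123  ],
       [-0.88304904,  0.39084168,  0.25974443],
       [-0.23798987,  0.1040637 , -0.96567674]]), 't': array([ 0.67412822, -0.03357802,  0.38897519])}
```

View pics/top0.png

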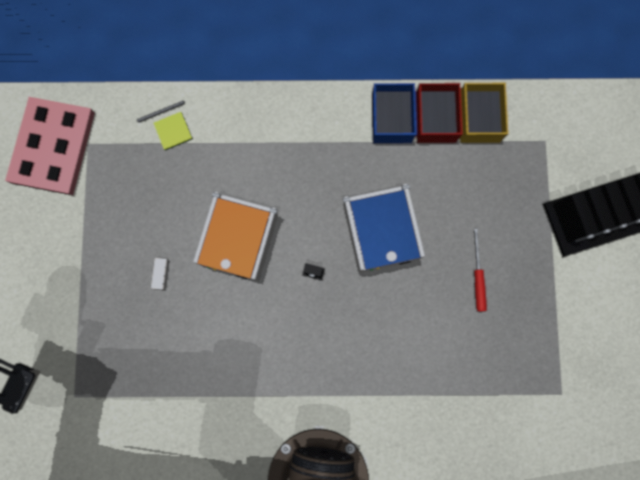

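View pics/scene0.png

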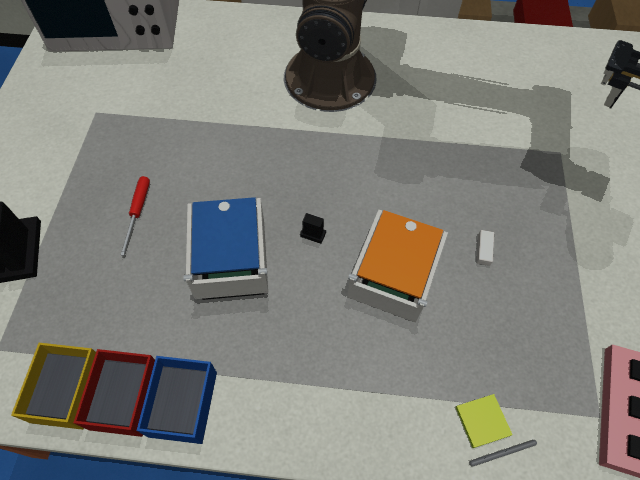

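View pics/wrist0.png

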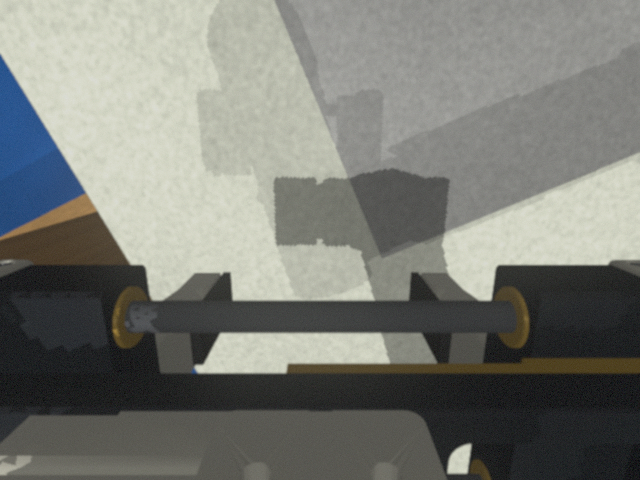

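The top view shows the blue lid around (385,230) with its dot at (391,257). The orange box is to the left, around (236,237), the module is at (313,271) and the driver is around (479,270). Next I'll triangulate the dot and the lid corners.

```bash
cat > h.py <<'E'
from station import *
import numpy as np, cv2
def ray(n,u,v,ci=None):
    c=ci or camera_info(n); f=240/np.tan(np.radians(c['vertical_fov']/2))
    R=np.array(c['R']);t=np.array(c['t'])
    d=R.T@np.array([(u-c['cx'])/f,(v-c['cy'])/f,1]); return -R.T@t, d/np.linalg.norm(d)
def tri(a,b):
    (o1,d1),(o2,d2)=a,b
    A=np.stack([d1,-d2],1); s=np.linalg.lstsq(A,o2-o1,rcond=None)[0]
    p,q=o1+s[0]*d1,o2+s[1]*d2; return (p+q)/2,np.linalg.norm(p-q)
def onz(r,z):
    o,d=r; return o+d*(z-o[2])/d[2]
def proj(n,X):
    c=camera_info(n); f=240/np.tan(np.radians(c['vertical_fov']/2))
    p=np.array(c['R'])@X+c['t']; return p[:2]/p[2]*f+[c['cx'],c['cy']]
def big(m):
    cs,_=cv2.findContours(m.astype('uint8'),0,2); return max(cs,key=cv2.contourArea)
E
python3 - <<'E'
from h import *
D={}
for n,bx in(("top",(335,175,435,280)),("scene",(175,190,275,285))):
    im=cv2.imread(f"pics/{n}0.png").astype(int); x0,y0,x1,y1=bx
    s=im[y0:y1,x0:x1]; b,g,r=s[...,0],s[...,1],s[...,2]
    m=(b>r+50); c=big(m); hull=cv2.convexHull(c)
    fm=np.zeros(m.shape,'uint8'); cv2.drawContours(fm,[hull],-1,1,-1); fm=cv2.erode(fm,np.ones((3,3)))
    w=(fm>0)*(~m)&(r>90); k=big(w); 
    mm=np.zeros(m.shape,'uint8');cv2.drawContours(mm,[k],-1,1,-1); mm=cv2.dilate(mm,np.ones((5,5)))*(fm>0)
    W=np.clip(r-60,0,None)*mm; yy,xx=np.mgrid[:m.shape[0],:m.shape[1]]
    dot=((W*xx).sum()/W.sum()+x0,(W*yy).sum()/W.sum()+y0)
    rc=cv2.approxPolyDP(hull,5,True)[:,0]+[x0,y0]
    D[n]=dot; print(n,dot,cv2.contourArea(k),rc.tolist(),cv2.boxPoints(cv2.minAreaRect(hull+[[x0,y0]])).tolist())
p,e=tri(ray("top",*D["top"]),ray("scene",*D["scene"])); print(p,e)
for n in D: print(n,[onz(ray(n,*D[n]),z).round(4).tolist() for z in (.095,.105,.115,.122)])
E
```

```text
top (np.float64(391.04588448379957), np.float64(255.88227007446164)) 79.0 [[403, 191], [419, 256], [366, 268], [351, 202]] [[350.1513671875, 201.4185333251953], [404.10260009765625, 189.2031707763672], [419.4632568359375, 257.0460205078125], [365.51202392578125, 269.26141357421875]]
scene (np.float64(223.61109408519766), np.float64(205.85187455306976)) 72.0 [[254, 198], [258, 267], [191, 272], [193, 202]] [[187.2569122314453, 200.88121032714844], [254.96409606933594, 197.3176727294922], [258.737548828125, 269.0137939453125], [191.03038024902344, 272.57733154296875]]
[ 0.50634507 -0.16662137  0.11909977] 0.0019483761215082654
top [[0.5094, -0.1706, 0.095], [0.5082, -0.1693, 0.105], [0.507, -0.1681, 0.115], [0.5062, -0.1672, 0.122]]
scene [[0.4911, -0.1722, 0.095], [0.4974, -0.1695, 0.105], [0.5037, -0.1667, 0.115], [0.5081, -0.1649, 0.122]]
```

Run:
```python
import cv2
a=cv2.imread("pics/top0.png")[165:295,320:450];cv2.imwrite("pics/tc.png",cv2.resize(a,None,fx=4.5,fy=4.5,interpolation=2))
a=cv2.imread("pics/scene0.png")[185:315,165:295];cv2.imwrite("pics/sc.png",cv2.resize(a,None,fx=4.5,fy=4.5,interpolation=2))
```

```text
(no output)
```

View pics/tc.png

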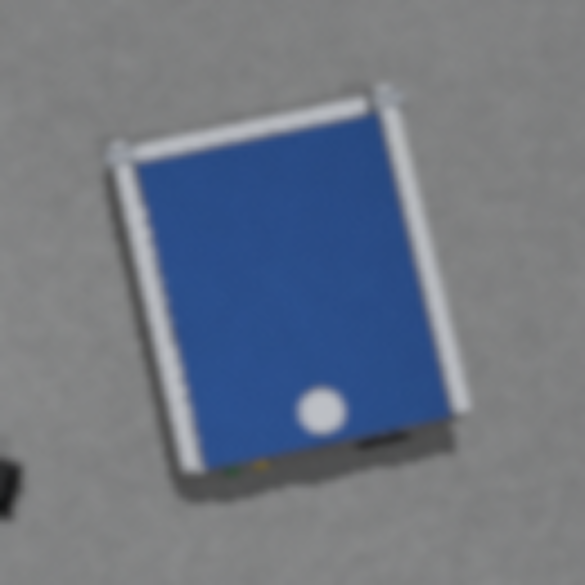

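View pics/sc.png

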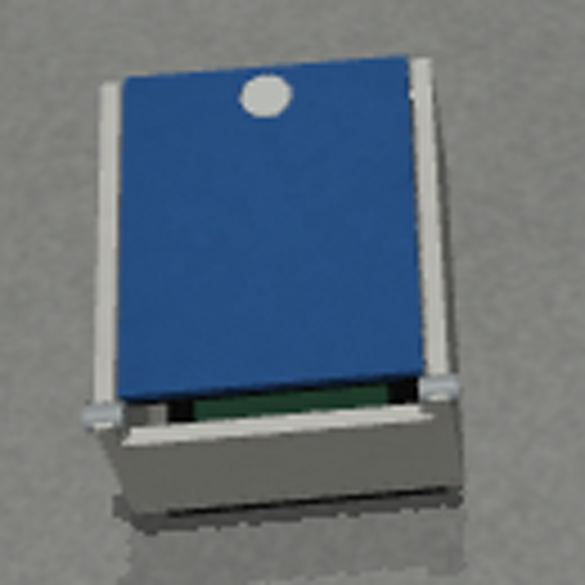

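The dot triangulates to about (0.506, -0.167, 0.119), so the box's underside is about 29 mm up. Next come the yaw and the lid corners, then the approach.

Run:
```python
from h import *
z=.119
for n,cs in(("top",[[403.5,190.5],[419.2,256.7],[365.7,268.7],[350.7,201.5]]),("scene",[[257.6,267],[254.7,198],[192.5,202],[191,272]])):
    P=np.array([onz(ray(n,*c),z) for c in cs])[:,:2]; print(n,P.round(4).tolist())
    hr,fr,fl,hl=P   # hinge/front, right/left
    for a,b in((fr,hr),(fl,hl)): d=b-a; print(' side yaw',np.arctan2(d[1],d[0]),np.linalg.norm(d))
    for a,b in((fr,fl),(hr,hl)): d=b-a; print(' front yaw',np.arctan2(-d[0],d[1]),np.linalg.norm(d))
```

```text
top [[0.6559, -0.1996], [0.5043, -0.2304], [0.4782, -0.1104], [0.6313, -0.0793]]
 side yaw 0.20030454995148955 0.15468070427520314
 side yaw 0.2005659981116766 0.15615498153415042
 front yaw 0.21369843730533006 0.12278664203868411
 front yaw 0.2016909215849906 0.12281657293419025
scene [[0.633, -0.0765], [0.4808, -0.1072], [0.504, -0.2293], [0.6569, -0.1977]]
 side yaw 0.1988403082187225 0.155331648872666
 side yaw 0.20361308098530684 0.1561256692395582
 front yaw -2.9531756800267193 0.12424905170877838
 front yaw -2.946823864895535 0.12349817631120215
```

```bash
python3 -m inch '[[[0.0312,0.0366,0,0,0,0,1],[0.0624,0.0732,0,0,0,0,1],[0.0624,0.0732,0,0,0,0,1],[0.0624,0.0732,0,0,0,0,1],[0.0624,0.0732,0,0,0,0,1],[0.0624,0.0732,0,0,0,0,1],[0.0624,0.0732,0,0,0,0,1],[0.0624,0.0732,0,0,0,0,1],[0.0624,0.0732,0,0,0,0,1],[0.0624,0.0732,0,0,0,0,1],[0.0624,0.0732,0,0,0,0,1],[0.0624,0.0732,0,0,0,0,1],[0.0624,0.0732,0,0,0,0,1],[0.0624,0.0732,0,0,0,0,1],[0.0624,0.0732,0,0,0,0,1],[0.0624,0.0732,0,0,0,0,1],[0.0624,0.0732,0,0,0,0,1],[0.0312,0.0366,0,0,0,0,1]]]' 10
python3 -m inch '[[[0,0,0,0,0,0.047,1],[0,0,0,0,0,0.047,1],[0,0,0,0,0,0.047,1],[0,0,0,0,0,0.047,1],[0,0,0,0,0,0.047,1],[0,0,0,0,0,0.047,1],[0,0,0,0,0,0.047,1],[0,0,0,0,0,0.047,1],[0,0,0,0,0,0.047,1],[0,0,0,0,0,0.047,1],[0,0,0,0,0,0.047,1],[0,0,0,0,0,0.047,1],[0,0,0,0,0,0.047,1],[0,0,0,0,0,0.047,1],[0,0,0,0,0,0.047,1],[0,0,0,0,0,0.047,1],[0,0,0,0,0,0.047,1],[0,0,0,0,0,0,1]]]'
```

```text
t: 1.95
eef_pos: [0.5068, -0.1691, 0.2261]
ee_rot: [3.141, 0.001, -0.418]
force: [0.0, -0.1, 0.3]
width: 0.0008
t: 3.75
eef_pos: [0.5063, -0.1659, 0.2264]
ee_rot: [3.141, -0.0, -2.928]
force: [-0.3, 0.4, 0.1]
width: 0.0005
```

```bash
python3 -m inch '[[[0,0,0.04,0,0,0.004,1],[0,0,0.06,0,0,0,1],[0,0,0.06,0,0,0,1],[0,0,0.02,0,0,0,1],[0,0,0,0,0,0,1]]]'
python3 - <<'E'
from h import *
for n in("top","scene","wrist"): cv2.imwrite(f"pics/{n}1.png",grab_frame(n))
a=cv2.imread("pics/scene1.png")[130:310,120:360];cv2.imwrite("pics/sc1.png",cv2.resize(a,None,fx=3,fy=3,interpolation=2))
E
```

```text
t: 4.25
eef_pos: [0.5057, -0.166, 0.1354]
ee_rot: [3.141, -0.003, -2.936]
force: [0.3, -0.4, 0.1]
width: 0.0007
```

View pics/sc1.png

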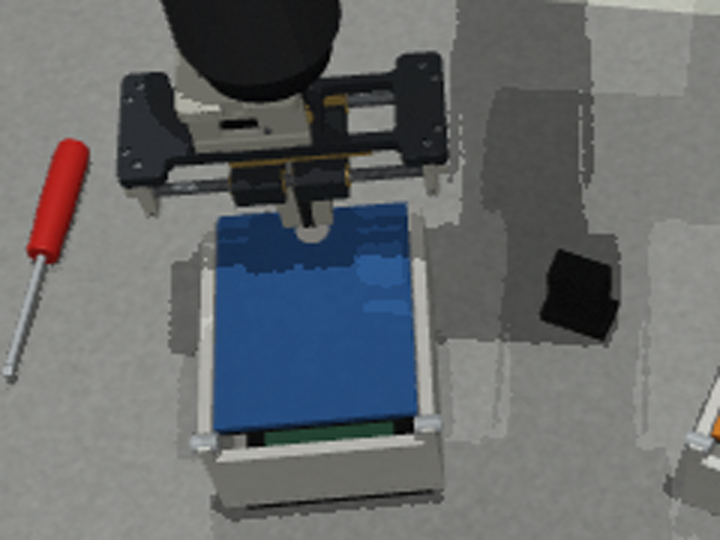

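View pics/wrist1.png

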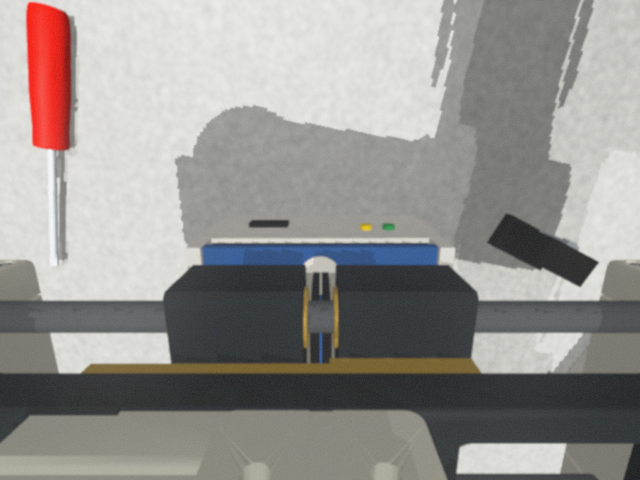

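The shut fingers are right over the dot, which shows at (312,233) in the scene crop and (320,262) in the wrist view. I'll press in small steps and watch the force.

```bash
python3 -m inch '[[[0,0,0.012,0,0,0,1],[0,0,0.012,0,0,0,1],[0,0,0.004,0,0,0,1],[0,0,0,0,0,0,1]]]'
python3 -m inch '[[[0,0,0.004,0,0,0,1],[0,0,0,0,0,0,1]]]'
python3 -m inch '[[[0,0,0.004,0,0,0,1],[0,0,0,0,0,0,1]]]'
python3 -m inch '[[[0,0,0.003,0,0,0,1],[0,0,0,0,0,0,1]]]'
```

```text
t: 4.8
eef_pos: [0.5062, -0.166, 0.1222]
ee_rot: [3.141, -0.001, -2.938]
force: [-0.6, 0.3, 0.5]
width: 0.0007
t: 5.0
eef_pos: [0.5065, -0.166, 0.1204]
ee_rot: [3.142, -0.0, -2.938]
force: [-0.6, 0.5, -0.1]
width: 0.0001
t: 5.2
eef_pos: [0.5067, -0.166, 0.119]
ee_rot: [-3.141, 0.0, -2.938]
force: [-2.2, 0.2, 6.1]
width: 0.0004
t: 5.4
eef_pos: [0.5067, -0.166, 0.1177]
ee_rot: [-3.141, 0.001, -2.938]
force: [-2.5, 1.7, 6.5]
width: 0.0005
```

```bash
python3 -m inch '[[[0,0,0.003,0,0,0,1],[0,0,0,0,0,0,1]]]'
python3 -m inch '[[[0,0,0.003,0,0,0,1],[0,0,0,0,0,0,1]]]'
python3 -m inch '[[[0,0,0.0016,0,0,0,1],[0,0,0,0,0,0,1]]]'
```

```text
t: 5.6
eef_pos: [0.5067, -0.1661, 0.1163]
ee_rot: [-3.141, 0.001, -2.938]
force: [-2.8, 0.6, 7.1]
width: 0.0002
t: 5.8
eef_pos: [0.5067, -0.166, 0.1148]
ee_rot: [-3.141, 0.001, -2.938]
force: [-2.7, 1.6, 7.2]
width: 0.0005
t: 6.0
eef_pos: [0.5067, -0.166, 0.114]
ee_rot: [-3.141, 0.001, -2.938]
force: [-3.4, 0.4, 6.5]
width: 0.0004
```

```bash
python3 -m inch '[[[0,0,-0.02,0,0,0,1],[0.04,0,-0.08,0,0,0,1],[0.08,0,-0.06,0,0,0,1],[0.08,0,-0.04,0,0,0,1],[0.04,0,0,0,0,0,1],[0,0,0,0,0,0,1],[0,0,0,0,0,0,1],[0,0,0,0,0,0,1],[0,0,0,0,0,0,1]]]'
python3 - <<'E'
from h import *
for n in("top","scene","wrist"): cv2.imwrite(f"pics/{n}2.png",grab_frame(n))
a=cv2.imread("pics/scene2.png")[130:310,120:360];cv2.imwrite("pics/sc2.png",cv2.resize(a,None,fx=3,fy=3,interpolation=2))
E
```

```text
t: 6.9
eef_pos: [0.3895, -0.19, 0.2126]
ee_rot: [3.141, -0.002, -2.938]
force: [0.4, 0.8, -0.4]
width: 0.0006
```

View pics/sc2.png

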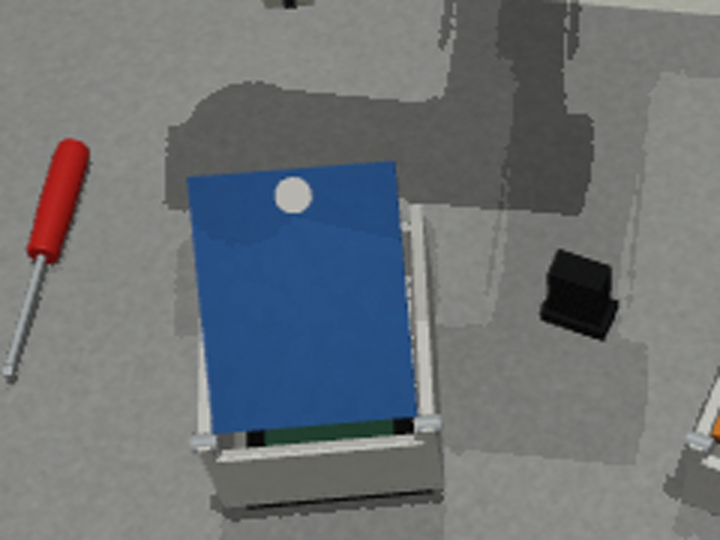

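View pics/top2.png

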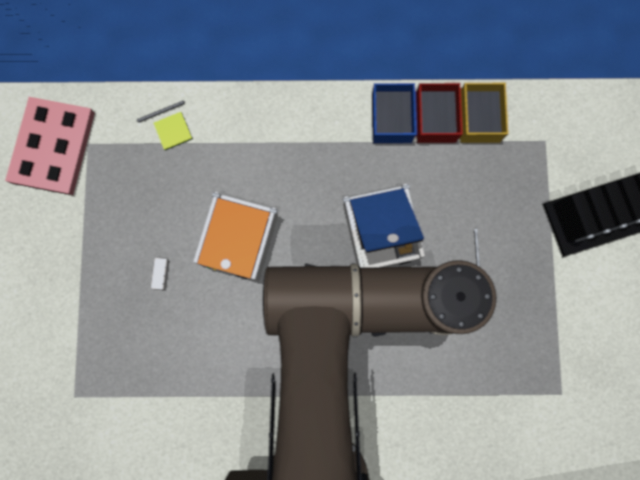

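The lid stands ajar and untouched, with its dot at (293,195) in the crop. Now I'll lower the fingers in front of the edge and shift them 10 mm towards box +y, away from the catch parts. Then I'll advance.

```bash
python3 -m inch '[[[0,0.02,0.04,0,0,0,1],[0,0,0.04,0,0,0,1],[-0.06,0,0,0,0,0,1],[-0.06,0,0,0,0,0,1],[-0.06,0,0,0,0,0,1],[-0.02,0,0,0,0,0,1],[0,0,0,0,0,0,1]]]'
python3 - <<'E'
from h import *
cv2.imwrite("pics/scene3.png",grab_frame("scene"))
cv2.imwrite("pics/wrist3.png",grab_frame("wrist"))
a=cv2.imread("pics/scene3.png")[130:310,120:360];cv2.imwrite("pics/sc3.png",cv2.resize(a,None,fx=3,fy=3,interpolation=2))
E
```

```text
t: 7.75
eef_pos: [0.4859, -0.1599, 0.1724]
ee_rot: [3.141, -0.002, -2.938]
force: [-0.8, 0.4, -0.5]
width: 0.0007
```

View pics/sc3.png

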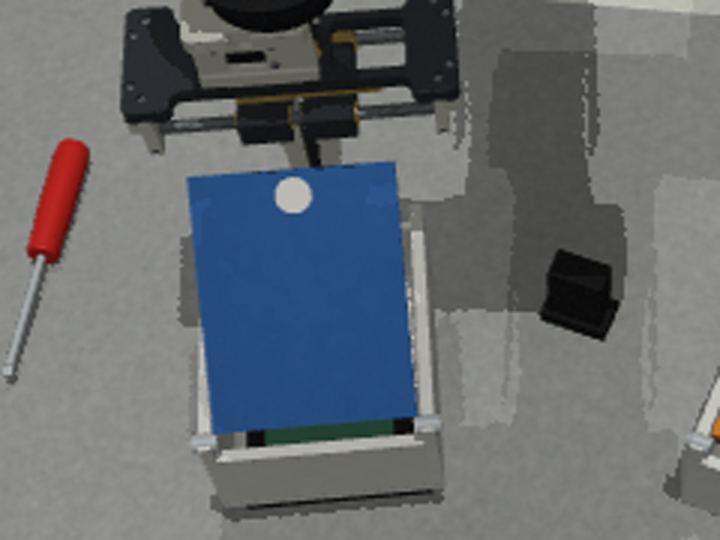

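```bash
python3 -m inch '[[[-0.02,0,0,0,0,0,1],[-0.016,0,0,0,0,0,1],[-0.006,0,0,0,0,0,1],[-0.006,0,0,0,0,0,1]]]'
python3 -m inch '[[[-0.008,0,-0.008,0,0,0,1],[-0.008,0,-0.01,0,0,0,1],[0,0,0,0,0,0,1]]]'
```

```text
t: 8.25
eef_pos: [0.5041, -0.1564, 0.1732]
ee_rot: [3.141, -0.009, -2.939]
force: [-23.3, -3.0, 17.2]
width: 0.0005
t: 8.55
eef_pos: [0.5102, -0.1551, 0.1825]
ee_rot: [3.141, -0.012, -2.94]
force: [-23.0, -2.1, 15.3]
width: 0.0006
```

The force of 23 N acts along the lid's length, so I'm stopping to look.

Run:
```python
from h import *
cv2.imwrite("pics/scene4.png",grab_frame("scene"))
cv2.imwrite("pics/wrist4.png",grab_frame("wrist"))
a=cv2.imread("pics/scene4.png")[130:310,120:360];cv2.imwrite("pics/sc4.png",cv2.resize(a,None,fx=3,fy=3,interpolation=2))
s=get_state();print(s['force'],s['moment'],s['eef_pos'])
```

```text
[-22.53851466  -2.60886601  14.61563947] [-0.77221055  7.50384976  0.08262237] [ 0.50994301 -0.15517978  0.1821481 ]
```

View pics/sc4.png

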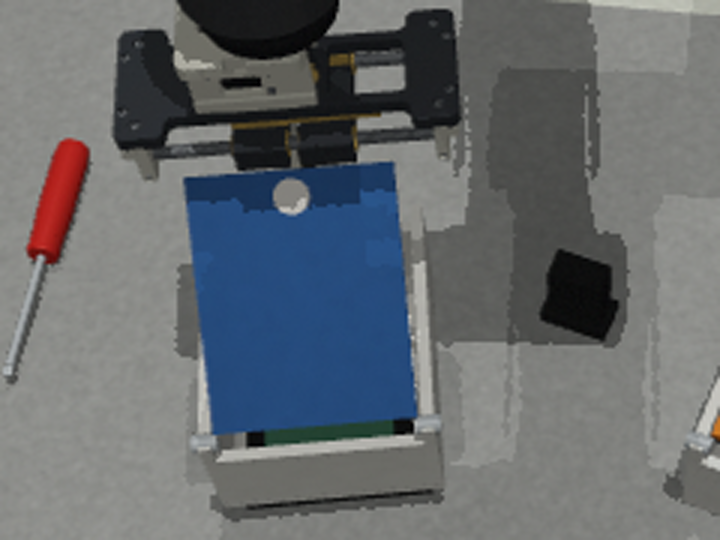

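View pics/wrist4.png

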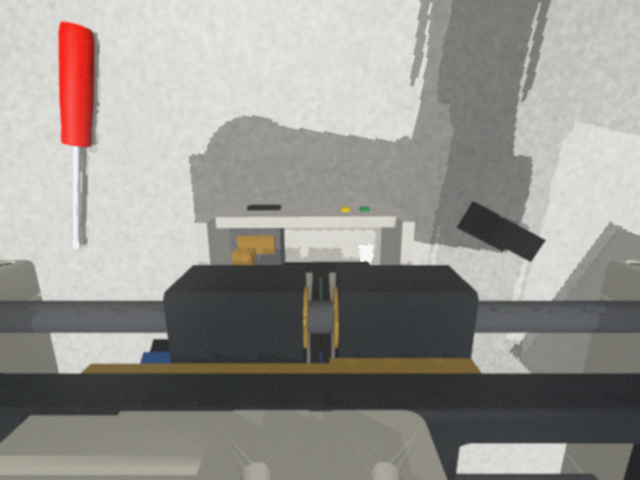

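The lid hardly moved. The vertical finger is jammed by friction on the edge, because its push runs almost through the hinge. I'll back off, tilt the fingers 45° so they point under the lid, and lift from beneath.

```bash
python3 -m inch '[[[0.06,0,0.01,0,0,0,1],[0.08,0,0.01,0,0,0,1],[0.04,0,0,0,0,0,1],[0,0,0,0,0,0,1]]]'
python3 -m inch '[[[0,0,0,0,-0.03,0,1],[0,0,0,0,-0.045,0,1],[0,0,0,0,-0.045,0,1],[0,0,0,0,-0.045,0,1],[0,0,0,0,-0.045,0,1],[0,0,0,0,-0.04,0,1],[0,0,0,0,0,0,1],[0,0,0,0,0,0,1]]]'
python3 - <<'E'
from h import *
from scipy.spatial.transform import Rotation as Ro
s=get_state(); print(np.round(s['q'],3),s['eef_pos']); R=Ro.from_euler('xyz',s['ee_rot']).as_matrix(); print(R.round(3))
cv2.imwrite("pics/scene5.png",grab_frame("scene"))
a=cv2.imread("pics/scene5.png")[90:310,100:360];cv2.imwrite("pics/sc5.png",cv2.resize(a,None,fx=2.7,fy=2.7,interpolation=2))
E
```

```text
t: 9.05
eef_pos: [0.4259, -0.1722, 0.1726]
ee_rot: [3.141, 0.0, -2.939]
force: [1.4, -0.3, 0.8]
width: 0.0006
t: 9.85
eef_pos: [0.4217, -0.1734, 0.1676]
ee_rot: [3.123, 0.658, -2.949]
force: [0.3, 0.6, -0.5]
width: 0.0004
[-0.304 -0.156 -0.672 -0.625 -0.554 -0.614] [ 0.42169697 -0.17339439  0.16757898]
[[-0.777 -0.202  0.597]
 [-0.151  0.979  0.135]
 [-0.612  0.015 -0.791]]
```

View pics/sc5.png

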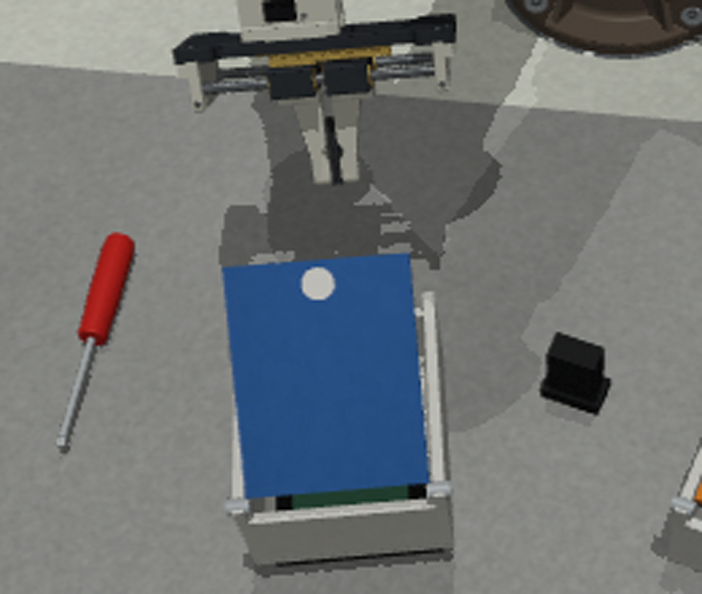

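```bash
python3 -m inch '[[[-0.047,0,0.037,0,0,0,1],[-0.047,0,0.037,0,-0.03,0,1],[0,0,0,0,-0.01,0,1],[0,0,0,0,0,0,1],[0,0,0,0,0,0,1]]]'
cat > st.py <<'E'
from h import *
from scipy.spatial.transform import Rotation as Ro
s=get_state(); R=Ro.from_euler('xyz',s['ee_rot']).as_matrix(); p=np.array(s['eef_pos'])-[.651,-.137,0]
f=np.array([np.cos(.2),np.sin(.2),0]); l=np.array([-f[1],f[0],0])
print('local x,y,z',(p@f).round(4),(p@l).round(4),p[2].round(4),'tilt',np.degrees(np.arccos(-R[2,2])).round(1),'F',np.round(s['force'],1))
print('fwd 10mm ->',(R.T@f*.02).round(4),' up 10mm ->',(R.T@[0,0,.02]).round(4),' left 10',(R.T@l*.02).round(4))
E
python3 st.py
```

```text
t: 10.4
eef_pos: [0.4738, -0.1599, 0.1655]
ee_rot: [3.118, 0.765, -2.949]
force: [0.5, 0.0, 0.7]
width: 0.0006
local x,y,z -0.1782 0.0127 0.1655 tilt 43.8 F [0.5 0.  0.7]
fwd 10mm -> [-0.0144 -0.0002  0.0138]  up 10mm -> [-0.0139  0.0003 -0.0144]  left 10 [0.0001 0.02   0.0004]
```

```bash
python3 -m inch '[[[-0.036,0,0.042,0,0,0,1],[-0.036,0,0.042,0,0,0,1],[0,0,0,0,0,0,1],[0,0,0,0,0,0,1]]]'
python3 st.py
python3 - <<'E'
from h import *
cv2.imwrite("pics/scene6.png",grab_frame("scene"))
a=cv2.imread("pics/scene6.png")[90:310,100:360];cv2.imwrite("pics/sc6.png",cv2.resize(a,None,fx=2.7,fy=2.7,interpolation=2))
E
```

```text
t: 10.8
eef_pos: [0.5278, -0.1475, 0.1604]
ee_rot: [3.118, 0.766, -2.947]
force: [0.0, -0.4, -0.1]
width: 0.0005
local x,y,z -0.1229 0.0142 0.1604 tilt 43.9 F [ 0.  -0.4 -0.1]
fwd 10mm -> [-0.0144 -0.0002  0.0139]  up 10mm -> [-0.0139  0.0003 -0.0144]  left 10 [0.0001 0.02   0.0004]
```

View pics/sc6.png

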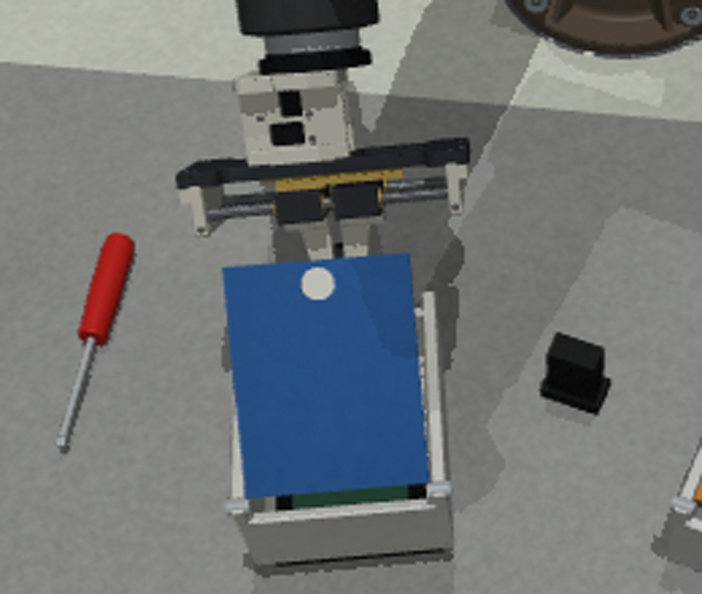

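```bash
python3 -m inch '[[[-0.014,0,-0.014,0,0,0,1],[-0.014,0,-0.014,0,0,0,1],[0,0,0,0,0,0,1]]]'; python3 st.py
python3 -m inch '[[[-0.016,0,-0.012,0,0,0,1],[-0.016,0,-0.012,0,0,0,1],[0,0,0,0,0,0,1]]]'; python3 st.py
```

```text
t: 11.15
eef_pos: [0.5277, -0.1487, 0.1817]
ee_rot: [3.12, 0.769, -2.948]
force: [0.3, 0.6, -0.7]
width: 0.0005
local x,y,z -0.1232 0.013 0.1817 tilt 44.1 F [ 0.3  0.6 -0.7]
fwd 10mm -> [-0.0144 -0.0002  0.0139]  up 10mm -> [-0.0139  0.0003 -0.0144]  left 10 [0.0001 0.02   0.0003]
t: 11.45
eef_pos: [0.5312, -0.1483, 0.201]
ee_rot: [3.12, 0.769, -2.948]
force: [0.1, -0.9, -0.3]
width: 0.0005
local x,y,z -0.1197 0.0127 0.201 tilt 44.1 F [ 0.1 -0.9 -0.3]
fwd 10mm -> [-0.0144 -0.0002  0.0139]  up 10mm -> [-0.0139  0.0003 -0.0144]  left 10 [0.0001 0.02   0.0004]
```

Run:
```python
from h import *
cv2.imwrite("pics/scene7.png",grab_frame("scene"))
a=cv2.imread("pics/scene7.png")[90:310,100:360];cv2.imwrite("pics/sc7.png",cv2.resize(a,None,fx=2.7,fy=2.7,interpolation=2))
```

```text
(no output)
```

View pics/sc7.png

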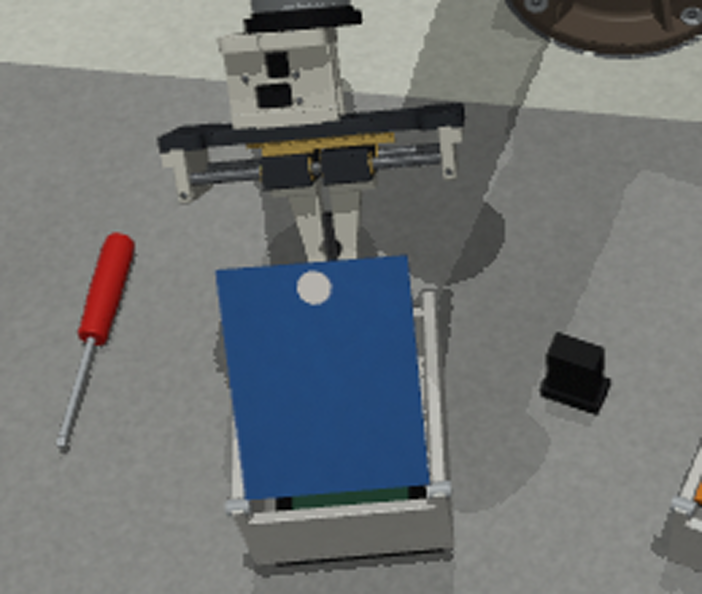

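```bash
python3 -m inch '[[[-0.014,0,0.006,0,0,0,1],[-0.014,0,0.006,0,0,0,1],[-0.014,0,0.006,0,0,0,1],[-0.014,0,0.006,0,0,0,1],[0,0,0,0,0,0,1]]]'; python3 st.py
python3 -m inch '[[[-0.013,0,0.003,0,0,0,1],[-0.013,0,0.003,0,0,0,1],[-0.013,0,0.003,0,0,0,1],[-0.013,0,0.003,0,0,0,1],[0,0,0,0,0,0,1]]]'; python3 st.py
python3 - <<'E'
from h import *
cv2.imwrite("pics/scene8.png",grab_frame("scene"))
a=cv2.imread("pics/scene8.png")[90:310,100:360];cv2.imwrite("pics/sc8.png",cv2.resize(a,None,fx=2.7,fy=2.7,interpolation=2))
E
```

```text
t: 12.0
eef_pos: [0.5604, -0.1421, 0.2111]
ee_rot: [3.119, 0.768, -2.948]
force: [-0.0, -0.4, -0.6]
width: 0.0004
local x,y,z -0.0898 0.013 0.2111 tilt 44.0 F [-0.  -0.4 -0.6]
fwd 10mm -> [-0.0144 -0.0002  0.0139]  up 10mm -> [-0.0139  0.0003 -0.0144]  left 10 [0.0001 0.02   0.0004]
t: 12.5
eef_pos: [0.5827, -0.1378, 0.2254]
ee_rot: [3.119, 0.768, -2.948]
force: [-0.1, -0.8, 0.2]
width: 0.0006
local x,y,z -0.0671 0.0128 0.2254 tilt 44.0 F [-0.1 -0.8  0.2]
fwd 10mm -> [-0.0144 -0.0002  0.0139]  up 10mm -> [-0.0139  0.0003 -0.0144]  left 10 [0.0001 0.02   0.0004]
```

View pics/sc8.png

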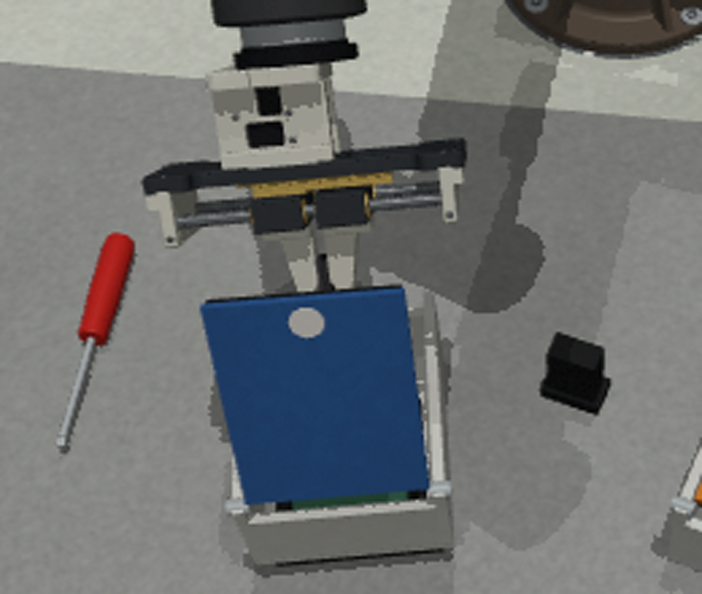

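The lid is rising well, with its edge near (305,293) in the crop and almost no force on the tool. I'll carry on along the arc.

```bash
python3 -m inch '[[[-0.0125,0,0.005,0,0,0,1],[-0.0125,0,0.005,0,0,0,1],[-0.0125,0,0.005,0,0,0,1],[-0.0125,0,0.005,0,0,0,1],[-0.011,0,0.007,0,0,0,1],[-0.011,0,0.007,0,0,0,1],[-0.011,0,0.007,0,0,0,1],[-0.011,0,0.007,0,0,0,1],[0,0,0,0,0,0,1]]]'; python3 st.py
python3 - <<'E'
from h import *
cv2.imwrite("pics/scene9.png",grab_frame("scene"))
a=cv2.imread("pics/scene9.png")[90:310,100:360];cv2.imwrite("pics/sc9.png",cv2.resize(a,None,fx=2.7,fy=2.7,interpolation=2))
E
```

```text
t: 13.45
eef_pos: [0.632, -0.1276, 0.2401]
ee_rot: [3.118, 0.768, -2.949]
force: [-0.7, -0.9, -0.3]
width: 0.0008
local x,y,z -0.0168 0.013 0.2401 tilt 44.0 F [-0.7 -0.9 -0.3]
fwd 10mm -> [-0.0144 -0.0002  0.0139]  up 10mm -> [-0.0139  0.0003 -0.0144]  left 10 [0.0001 0.02   0.0004]
```

View pics/sc9.png

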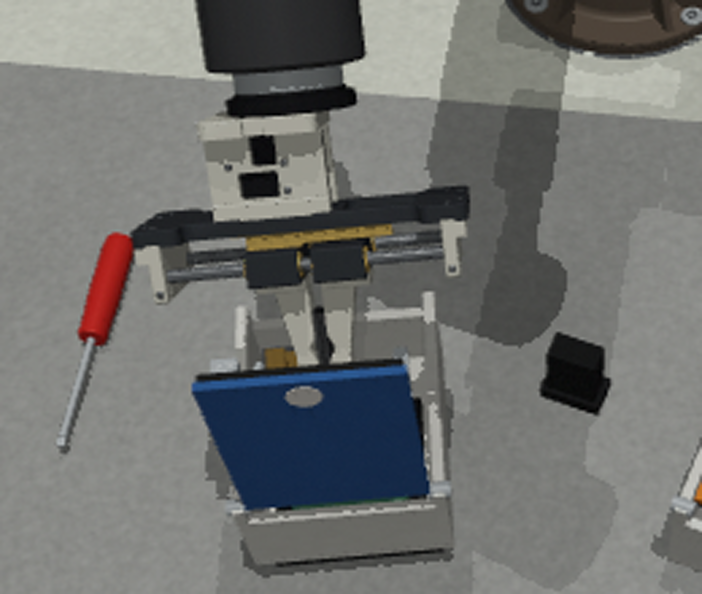

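```bash
python3 -m inch '[[[-0.0072,0,0.007,0,0,0,1],[-0.0072,0,0.007,0,0,0,1],[-0.0072,0,0.007,0,0,0,1],[-0.0072,0,0.007,0,0,0,1],[-0.0072,0,0.007,0,0,0,1],[0,0,0,0,0,0,1],[0,0,0,0,0,0,1],[0,0,0,0,0,0,1]]]'; python3 st.py
python3 - <<'E'
from h import *
cv2.imwrite("pics/scene10.png",grab_frame("scene"))
a=cv2.imread("pics/scene10.png")[90:310,100:360];cv2.imwrite("pics/sc10.png",cv2.resize(a,None,fx=2.7,fy=2.7,interpolation=2))
E
```

```text
t: 14.3
eef_pos: [0.6555, -0.1225, 0.2398]
ee_rot: [3.118, 0.767, -2.949]
force: [-0.4, -0.1, 0.0]
width: 0.0004
local x,y,z 0.0073 0.0133 0.2398 tilt 44.0 F [-0.4 -0.1  0. ]
fwd 10mm -> [-0.0144 -0.0002  0.0139]  up 10mm -> [-0.0139  0.0003 -0.0144]  left 10 [0.0001 0.02   0.0004]
```

View pics/sc10.png

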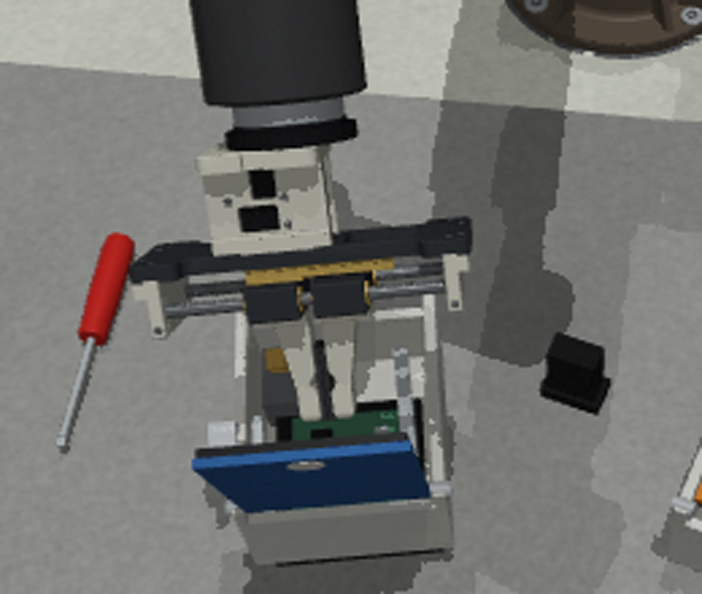

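The lid has gone over to its stop by itself and a gap shows ahead of the fingertips. I'll back the arm away and check.

```bash
python3 -m inch '[[[0.04,0,-0.04,0,0,0,1],[0.06,0,-0.06,0,0,0,1],[0.05,0,-0.07,0,0,0,1],[0.03,0,-0.07,0,0,0,1],[0.02,0,-0.03,0,0,0,1],[0,0,0,0,0,0,1],[0,0,0,0,0,0,1],[0,0,0,0,0,0,1]]]'; python3 st.py
python3 - <<'E'
from h import *
for n in("scene","top"): cv2.imwrite(f"pics/{n}11.png",grab_frame(n))
a=cv2.imread("pics/scene0.png").astype(int)
b=cv2.imread("pics/scene11.png").astype(int)
for nm,(x0,y0,x1,y1),k in(("driver",(110,170,160,260),'r'),("module",(295,205,330,248),'k'),("eraser",(470,225,500,270),'w'),("orange",(340,205,455,305),'o')):
    for im in(a,b):
        s=im[y0:y1,x0:x1];B,G,R=s[...,0],s[...,1],s[...,2]
        m={'r':R>B+60,'k':R+G+B<120,'w':B+G+R>540,'o':(R>B+100)}[k]
        yy,xx=np.nonzero(m);print(nm,len(xx),(xx.mean()+x0).round(2),(yy.mean()+y0).round(2))
E
```

```text
t: 15.15
eef_pos: [0.4941, -0.1572, 0.2673]
ee_rot: [3.118, 0.767, -2.95]
force: [0.3, -0.3, 0.0]
width: 0.0004
local x,y,z -0.1578 0.0113 0.2673 tilt 44.0 F [ 0.3 -0.3  0. ]
fwd 10mm -> [-0.0144 -0.0002  0.0139]  up 10mm -> [-0.0139  0.0003 -0.0144]  left 10 [0.0001 0.02   0.0004]
driver 442 138.88 195.89
driver 444 138.89 195.89
module 528 312.98 228.37
module 528 312.79 228.34
eraser 339 486.41 245.28
eraser 367 486.53 245.32
orange 4539 400.53 253.71
orange 4544 400.51 253.73
```

View pics/scene11.png

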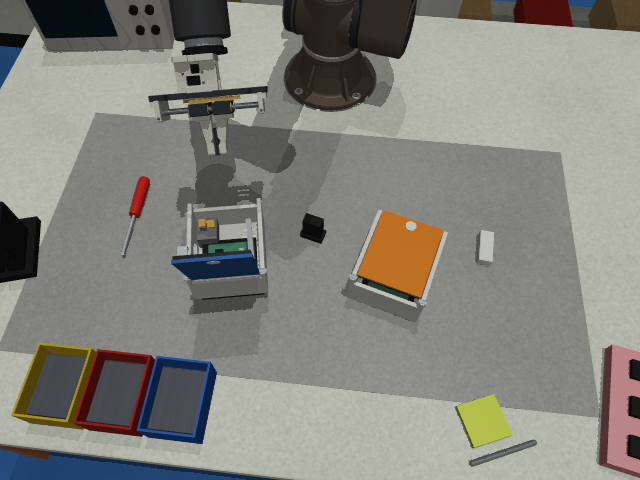

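The lid leans back at (215,265) and the arm is clear. I'll check the lid angle from the dot before handing in.

```bash
python3 - <<'E'
from h import *
f=np.array([np.cos(.2),np.sin(.2),0]);H=np.array([.651,-.137,.113])
for th in(1.5,1.6,1.7,1.8,1.85,1.9):
    u=-np.cos(th)*f+[0,0,np.sin(th)]; n=np.sin(th)*f+[0,0,np.cos(th)]
    print(th,proj("scene",H+.148*u+.006*n).round(1), 'edge',proj("scene",H+.163*u+.006*n).round(1))
a=cv2.imread("pics/scene11.png")[240:290,165:275];cv2.imwrite("pics/z.png",cv2.resize(a,None,fx=7,fy=7,interpolation=2))
E
python3 -m inch '[[[0,0,0,0,0,0,1],[0,0,0,0,0,0,1],[0,0,0,0,0,0,1]]]'
```

```text
1.5 [211.  231.6] edge [209.5 226.3]
1.6 [211.  239.6] edge [209.4 235.2]
1.7 [211.2 248.1] edge [209.6 244.7]
1.8 [211.5 257. ] edge [209.9 254.6]
1.85 [211.7 261.6] edge [210.1 259.7]
1.9 [211.9 266.2] edge [210.4 264.9]
t: 15.55
eef_pos: [0.4938, -0.1572, 0.2672]
ee_rot: [3.118, 0.767, -2.949]
force: [0.0, -0.4, 0.4]
width: 0.0001
```

View pics/z.png

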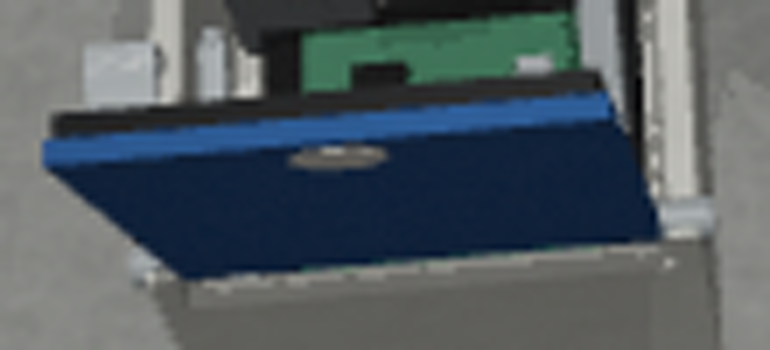

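The dot is at about (213.3, 262.4) in the scene image, which matches a lid angle of about 1.85 rad, so the lid is on its stop. I'm handing in.

```bash
python3 -c "from station import job_done; print(job_done())"
```

```text
the job is handed in; nothing more can be done
None
```

The blue box is open and its lid lies back on its stop. I pressed the dot about 5.6 mm with the shut fingers, at about 7 N, and drew them off so the lid sprang ajar. I then lifted it from beneath with the fingers tilted 44° and pushed it past upright, and it fell back by itself. I backed the arm clear and handed in at about 15.6 s of the 48 s allowed.

**What went wrong:** my first push, with the fingers vertical against the front edge, jammed by friction at about 28 N and hardly moved the lid. I backed off and lifted from below instead, at under about 1 N.

**Last checks:**
- **Blue lid:** its dot in the scene picture matches an angle of about 1.85 rad, and the force on the tool was near zero with the fingers clear.
- **Orange lid, screwdriver, module and cleaning block:** each sits within 0.2 pixel of where it was in the first picture.
- **Not measured:** I had no direct reading of the lid angles or of the finger forces on the lid. That the lid stood ajar untouched rests on the pictures and the near-zero force.

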